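Stack the plates on the spring lift and hold the pile down on its stop

TASK

On the sprung fixture one dark plate already lies on the lift plate: stack the other dark plate squarely on it, then the blue plate with its grip block up squarely on top, edges in line. Then press the pile straight down with the gripper until the spring lift is fully down on its hard stop, and finish while still holding it there with a steady push of about 20 N, never over 60 N; leave the level, the sensor and the brass puck alone.

Things in the scene. Friction and masses are not known exactly. Their poses are not given: they have to be found in the camera images.
- fixture: Sprung pile fixture screwed to the bench: grey base 90 (x) x 130 (y) x 12 mm, with an aluminium lift plate 56 (x) x 92 (y) x 10 mm in its middle on a coil spring and four steel stop sleeves, long sides parallel. Origin at the centre of the base's underside on the bench, z up. With the lift plate up its top is 54 mm above the origin, fully down 40 mm.
- lift (a joint): Travel of the lift plate in m: 0 = fully up, grows as it is pressed down, 0.014 = on the hard stop (it moves straight down 14 mm). Its preloaded spring, less its own weight, pushes up with 5 N at the top, rising evenly to 12 N just before the stop, where the force climbs steeply; it carries the three plates without sinking and comes up again when let go.
- lift_top (a point): Centre of the lift plate's top face; it travels with the lift plate. Axes as the fixture's. Keep clear of the 0.31 m tall yellow light-curtain post 0.15 to 0.3 m to the right of the fixture and of the gas-bottle rack beyond that, close to where the arm starts (back out towards the base and above 0.35 m first).
- base_plate: Dark steel-coloured flat plate 44 (x) x 80 (y) x 12 mm, about 0.11 kg, loose, lying centred and square on the lift plate from the start. Origin at the centre of its underside, z up.
- spacer_plate: Second dark flat plate, identical (44 x 80 x 12 mm, about 0.11 kg), loose, lying flat on the bench left of the fixture (seen from the robot), nearer or farther than the blue one. Origin at the centre of its underside, z up; a half turn makes no difference.
- cover_plate: Blue flat plate 44 (x) x 80 (y) x 12 mm, about 0.11 kg, loose, flat on the bench left of the fixture, with an aluminium grip block 24 x 24 mm and 25 mm high standing on its middle (block top 37 mm above the origin), sides parallel to the plate's. Origin at the centre of its underside, z up.
- height_puck: Brass setting puck on a black pad, 34 x 52 x 20 mm, loose; a bystander. Origin at the centre of its underside.
- sensor_block: Small black sensor block with a grey disc on top, 20 x 30 x 15 mm, loose; a bystander. Origin at the centre of its underside.
- bubble_level: Small black bubble level with a yellow-green vial, 18 x 42 x 18 mm, loose; a bystander. Origin at the centre of its underside.
Mind the look-alikes: they are no part of the job. What is shaped like the spacer_plate but pink is not meant.

How it is judged:
By the outcome, as a careful person would: the job done as asked, in the order asked, and still so for the second after the job is handed in, while the arm keeps its last pose, push and grip.
It also fails if it takes over 67 s, if anything falls off the work surface, if the arm or the gripper's body presses on something with over 40 N, if the wrist force passes 120 N, or if a joint passes its speed limit or range.

ROBOT

A 7-joint arm with a two-finger parallel gripper is mounted at the origin on a cart in front of the work surface, level with it; the furniture and walls round the work are solid. World frame = base frame: x ahead of the robot, y to its left, z up, the work surface at z = 0. Lengths are in m, angles in rad, forces in N, time in s.
With the tool pointing down it reaches from about 0.425 to 0.925 m from the base axis. Payload 6.8 kg.
Tool frame: the origin (TCP) lies midway between the tips of the shut fingers; the grasp point (between the pads) lies r.grip_point_offset behind it (r.grip_point_offset is the distance from the TCP to the grasp point, in m); z points along the fingers, y is the line along which they close (so a half turn about z gives the same grasp; the last joint's range is limited). The gripper opens to 85 mm and grips with 20 to 120 N. Pads are 22 mm wide; open, the fingers measure 114 mm over their backs; the gripper's body (76 mm by 85 mm) begins 54 mm behind the grasp point. The pads swing forward as they close: fully open they stand 13 mm farther back than shut.
Start: joints at [-1.403, 0.477, 0.022, 1.555, -0.011, 1.109, -0.083], TCP at [0.184, 0.65, 0.231] pointing down, gripper open.
Joint ranges: [-2.96, 2.96], [-0.34, 2.1], [-1.41, 1.46], [0.24, 2.44], [-1.37, 4.51], [0.17, 1.92], [-2.96, 2.96]. Speed limits (rad/s): [2.39, 2.39, 3.14, 3.14, 3.14, 3.14, 3.14].

INTERFACE

Orientations are given as a rotation vector (axis times angle).
In Python, from bench import r gives the robot as it stands. The module is installed in compiled form; this text tells all that it offers.
- The arm moves only by the shell command python3 -m crank 'ROWS' [FORCE]. ROWS is JSON, a list of rows, each a list of 5 numbers: the shift along the world's x, y, z in units of 200 mm (1.0 is 200 mm), then the turn about the world's z in units of 45 degrees (1.0 is 45 degrees), then the opening, from -1 (shut) to 1 (fully open). In form: [[dx, dy, dz, turn, jaw], ...]. A call has 1 to 8 rows; each row shifts and turns the commanded pose from where the row before left it; what a row does not reach is not made up. A row lasts 1/12 s, in which the tool goes at most 41.7 mm and 7.16 degrees, less where a joint would pass 70% of its speed; a pose out of reach is approached as far as the arm can. A call with a number of a shift or a turn outside -1 to 1 is refused whole. A call with a gripper value outside its range is refused whole. The fingers move at their own pace and stop on an object; FORCE is the grip in N (left out, the last holds). Time passes only in rows, so rows that do not move let the fingers close. It gives the time, the measured TCP pose, the force, the opening and the grip force at its end, in the units of the state.
- r.get_obs(): the state, without advancing time (a new reading comes with each control period).
- r.grab_frame(name): name is "side" or "top" or "wrist"; returns the picture (420x560x3 uint8, blue, green, red); there is no depth.
- r.camera_model(name): a dict with "fx", "fy", "cx", "cy" (pixels), "distortion" ([k1, k2, p1, p2, k3] as OpenCV has them; the pictures are not rectified), "R" (3x3) and "t" (3): a world point X has camera coordinates R X + t. Camera axes: x right, y down, z forward; pixel columns grow to the right and rows downward; lengths in m; the calibration is good to about 2 mm. A picture is of the moment at which its call begins: read the wrist's pose just before it. camera_model takes no time and is no camera call; for the wrist camera it gives the pose at the moment of the call.
- r.hand_in(): hands the job in; it is judged then, once.
The state is a dict: "clock": time; "joints": joint angles; "qvel": joint speeds; "tau": joint torques, N m; "tcp_pos": TCP position; "orientation": TCP orientation; "contact_force": force on the tool from outside, world axes, zero at the start; "moment": the same for the moment, N m; "grip_width": finger opening in m; "gripper_force": force on a finger pad.
Only numpy, scipy, OpenCV 4.12 (cv2) and the standard library are available. Lean on these libraries where they do the work, as an engineer would, in place of code of your own. Each camera call takes 0.05 s, during which the arm holds its last target. There are 200 camera calls.

## Working session

There is one attempt and no reset: what is moved stays moved. The work goes in short steps, Python scripts to look and compute and a shell command to move; the robot and the scene stay as the last step left them, time stands still between calls to the robot, and variables do not carry over. Pictures are saved under pics/ and viewed, at most 10 in all, crops included, and the job is handed in when it is done.

```bash
mkdir -p pics; python3 - <<'E'
from bench import r
import cv2,numpy as np
o=r.get_obs();print({k:np.round(v,3) for k,v in o.items()},r.grip_point_offset)
for n in("side","top"):
    cv2.imwrite(f"pics/{n}0.png",r.grab_frame(n)); m=r.camera_model(n); print(n,{k:np.round(v,3).tolist() for k,v in m.items()}, (-np.array(m["R"]).T@m["t"]).round(3))
E
```

```text
{'clock': np.float64(0.0), 'joints': array([-1.403,  0.478,  0.022,  1.556, -0.012,  1.109, -0.083]), 'qvel': array([-0.001, -0.001,  0.002, -0.002, -0.   , -0.002, -0.001]), 'tau': array([-1.0000e-03, -5.9646e+01,  1.6080e+00, -2.8121e+01,  1.3000e-02,
        9.0000e-03, -0.0000e+00]), 'tcp_pos': array([0.184, 0.649, 0.23 ]), 'orientation': array([-4.320e-01, -3.112e+00,  3.000e-03]), 'contact_force': array([0.801, 0.499, 0.135]), 'moment': array([ 0.061,  0.   , -0.034]), 'gripper_force': np.float64(0.0), 'grip_width': np.float64(0.085)} 0.0187
side {'fx': 430.69, 'fy': 430.69, 'cx': 279.129, 'cy': 209.29, 'distortion': [-0.046, 0.0, 0.0, 0.0, 0.0], 'R': [[-1.0, 0.022, -0.021], [0.029, 0.458, -0.888], [-0.01, -0.888, -0.459]], 't': [0.463, -0.074, 1.105]} [0.475 1.006 0.451]
top {'fx': 457.378, 'fy': 457.378, 'cx': 269.152, 'cy': 211.458, 'distortion': [-0.106, 0.0, 0.0, 0.0, 0.0], 'R': [[-0.01, -1.0, -0.026], [-0.997, 0.012, -0.079], [0.079, 0.025, -0.997]], 't': [0.238, 0.462, 0.872]} [0.393 0.211 0.912]
```

View pics/top0.png

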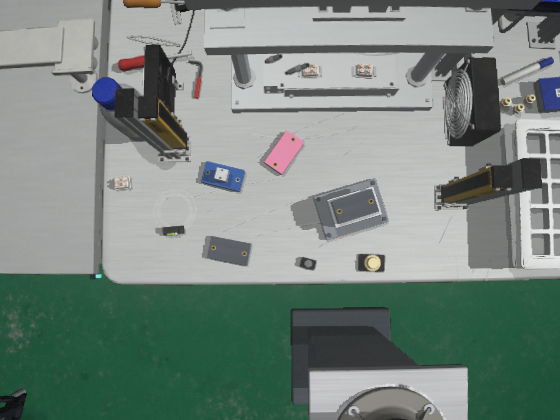

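View pics/side0.png

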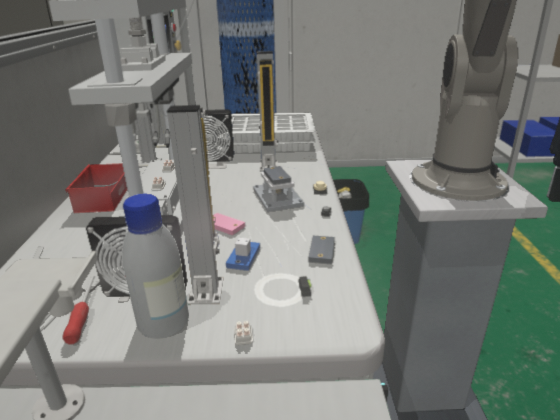

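The top view shows:
- Fixture with a dark plate on the lift at (350,207).
- Dark spacer at (228,250), blue cover with block at (221,176), and the pink decoy at (284,152).
- Level at (173,231), sensor at (306,263), puck at (371,262).
- Two posts at (475,190) and (160,120).

The side view agrees. I'll check the start pose with the wrist camera, measure the poses, and crop to confirm the choice.

Candidates for the spacer: dark plate (228,250), pink plate (284,152), base plate on the fixture (352,208). I choose (228,250). The cover is the blue plate at (221,176).

```bash
cat > h.py <<'E'
import cv2,numpy as np
from bench import r
def cam(n):
    m=r.camera_model(n);K=np.array([[m["fx"],0,m["cx"]],[0,m["fy"],m["cy"]],[0,0,1]])
    return K,np.array(m["distortion"]),np.array(m["R"]),np.array(m["t"])
def back(n,px,z,c=None):
    K,D,R,t=c or cam(n);u=cv2.undistortPoints(np.float32(px).reshape(-1,1,2),K,D).reshape(-1,2)
    d=np.c_[u,np.ones(len(u))]@R;C=-R.T@t
    return C+d*((z-C[2])/d[:,2])[:,None]
def proj(n,X):
    K,D,R,t=cam(n);return cv2.projectPoints(np.float32(X).reshape(-1,1,3),cv2.Rodrigues(R)[0],t,K,D)[0].reshape(-1,2)
E
python3 - <<'E'
from h import *
m=r.camera_model("wrist");print((-np.array(m["R"]).T@m["t"]).round(3),np.round(m["R"],2).tolist())
w=r.grab_frame("wrist")
t=cv2.imread("pics/top0.png");c=cv2.resize(t[130:280,150:400],None,fx=3.2,fy=3.2,interpolation=cv2.INTER_CUBIC)
out=np.zeros((600,800,3),np.uint8);out[:480]=c;out[450:,600:]=cv2.resize(w,(200,150));cv2.imwrite("pics/c1.png",out)
# blob fits
hsv=cv2.cvtColor(t,cv2.COLOR_BGR2HSV)
for n,s,z in(("spacer",(228,250),.012),("cover",(221,176),.012),("base",(352,208),.066)):
    x,y=s;roi=np.zeros(t.shape[:2],np.uint8);roi[y-26:y+27,x-34:x+35]=1
    if n=="cover": m=((hsv[...,0]>100)&(hsv[...,0]<130)&(hsv[...,1]>120))
    else: m=hsv[...,2]<105
    m=(m&(roi>0)).astype(np.uint8);cs,_=cv2.findContours(m,0,2);k=max(cs,key=cv2.contourArea)
    P=back("top",k.reshape(-1,2),z)[:,:2]
    print(n,cv2.minAreaRect(np.float32(P*1000)),cv2.contourArea(k))
E
```

```text
[0.114 0.67  0.375] [[0.27, 0.96, -0.0], [0.92, -0.26, 0.29], [0.28, -0.08, -0.96]]
spacer ((388.5111999511719, 314.2514343261719), (78.40992736816406, 43.530364990234375), 78.34868621826172) 711.5
cover ((537.84130859375, 325.51934814453125), (78.58908081054688, 42.410945892333984), 75.11607360839844) 771.5
base ((469.3384094238281, 73.832275390625), (43.36477279663086, 79.80176544189453), 16.850627899169922) 922.0
```

View pics/c1.png

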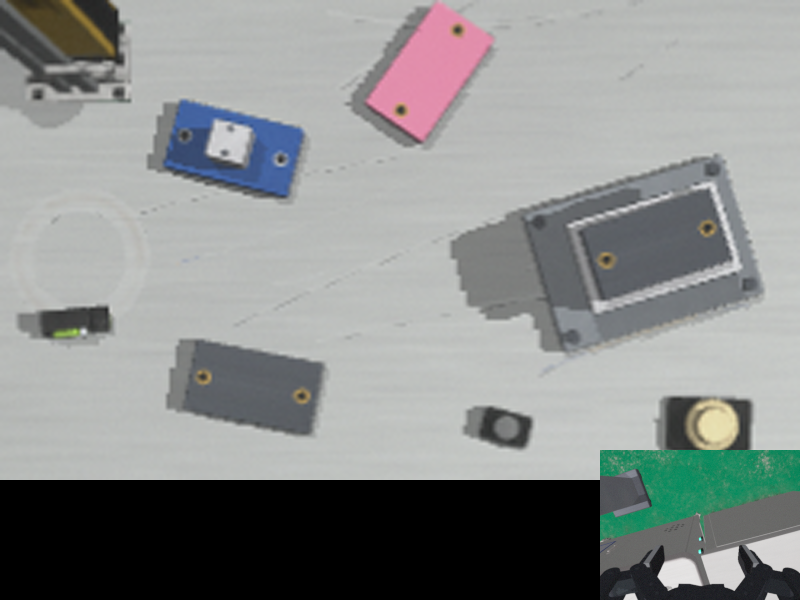

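Crop check: the dark plate (lower left of the crop) is the spacer. It is flat, with no block, and not pink. The blue plate has the grip block. The arm really is on the left (+y) side, so I lift and back out first, then go over the spacer with the wrist camera.

```bash
python3 -m crank '[[0,-0.1,0.16,-0.155,1],[0,-0.1,0.16,-0.155,1],[0,-0.1,0.16,-0.155,1],[0,-0.1,0.16,-0.155,1],[0.1,-0.15,0,-0.155,1],[0.1,-0.15,0,-0.155,1],[0.1,-0.15,0,-0.155,1],[0.1,-0.15,0,-0.155,1]]' 60
```

```text
clock: 0.82
tcp_pos: [0.2644, 0.4478, 0.3593]
orientation: [-1.845, -2.543, -0.0]
contact_force: [0.4, 0.0, -0.3]
grip_width: 0.0856
gripper_force: 0.0
```

```bash
python3 - <<'E'
from h import *
print(back("top",[(180,155),(105,95)],0.0).round(3),back("side",[(205,290),(268,165)],0.).round(3))
print(r.get_obs()["tcp_pos"],r.get_obs()["joints"].round(2))
E
```

```text
[[0.584 0.414 0.   ]
 [0.717 0.577 0.   ]] [[ 0.597  0.422 -0.   ]
 [ 0.491 -0.144  0.   ]]
[0.26435079 0.44783093 0.35927702] [-1.38  0.11  0.24  1.76 -0.03  1.27 -0.81]
```

```bash
python3 -m crank '[[0.078,-0.083,-0.12,-0.15,1],[0.078,-0.083,-0.12,-0.15,1],[0.078,-0.083,-0.12,-0.15,1],[0.078,-0.083,-0.12,-0.15,1],[0.078,-0.083,-0.12,-0.06,1],[0.078,-0.083,-0.12,0,1],[0.078,-0.083,-0.12,0,1],[0.078,-0.083,-0.12,0,1]]'
python3 -m crank '[[0,0,-0.13,0,1],[0,0,0,0,1]]'
cat >> h.py <<'E'
def yaw(): # angle of tool y, deg
    o=r.get_obs()["orientation"];R=cv2.Rodrigues(np.float64(o))[0];return np.degrees(np.arctan2(R[1,1],R[0,1])),R
def snap(name):
    o=r.get_obs();c=cam("wrist");f=r.grab_frame("wrist");cv2.imwrite(f"pics/{name}.png",f)
    np.savez(f"pics/{name}.npz",K=c[0],D=c[1],R=c[2],t=c[3],tcp=o["tcp_pos"],ori=o["orientation"]);return f
E
python3 - <<'E'
from h import *
snap("w1");print(yaw()[0],r.get_obs()["tcp_pos"],cam("wrist")[0][0,0])
E
```

```text
clock: 1.48
tcp_pos: [0.389, 0.3157, 0.1663]
orientation: [-2.429, -1.992, -0.0]
contact_force: [0.6, -0.0, -0.2]
grip_width: 0.0852
gripper_force: 0.0
clock: 1.65
tcp_pos: [0.387, 0.3133, 0.1373]
orientation: [2.431, 1.987, -0.012]
contact_force: [-0.3, -0.3, 0.3]
grip_width: 0.0858
gripper_force: 0.0
-11.374138334478081 [0.38738971 0.31502753 0.13949551] 355.86261372355204
```

View pics/w1.png

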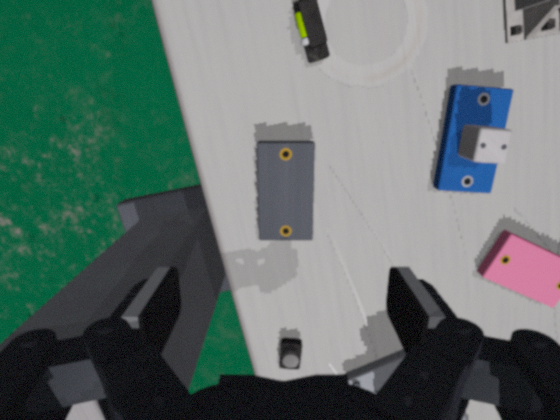

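The wrist view shows the spacer at (286,190), square to the jaws, the blue cover at (475,140) and the pink decoy at (525,270). I'll fit the spacer now, and the cover too since it's in view.

```bash
cat >> h.py <<'E'
def fit(name,seed,z,kind="dark",half=75):
    f=cv2.imread(f"pics/{name}.png");d=np.load(f"pics/{name}.npz");c=(d["K"],d["D"],d["R"],d["t"])
    s=6;x,y=seed;x0,y0=max(x-half,0),max(y-half,0);p=cv2.resize(f[y0:y+half,x0:x+half],None,fx=s,fy=s,interpolation=cv2.INTER_CUBIC)
    h=cv2.cvtColor(p,cv2.COLOR_BGR2HSV)
    m={"dark":h[...,2]<118,"blue":(h[...,0]>100)&(h[...,0]<130)&(h[...,1]>120)}[kind].astype(np.uint8)
    m=cv2.morphologyEx(m,cv2.MORPH_OPEN,np.ones((25,25)))
    k=max(cv2.findContours(m,0,2)[0],key=cv2.contourArea).reshape(-1,2)
    k=(k+.5)/s-.5+[x0,y0];P=back(None,k,z,c)[:,:2]
    (cx,cy),(w,hh),a=cv2.minAreaRect(np.float32(P*1000))
    if w<hh:a+=90
    R=cv2.Rodrigues(d["ori"])[0];dl=R.T@np.r_[np.array([cx,cy])/1000-d["tcp"][:2],0]*1000
    print(name,"ctr",round(cx,1),round(cy,1),"size",round(w,1),round(hh,1),"long-axis deg",round(a,2),"| tool-frame dx,dy mm",dl[:2].round(1), "px",k.min(0).round(),k.max(0).round())
E
python3 - <<'E'
from h import *
fit("w1",(286,190),.012);fit("w1",(472,140),.012,"blue")
f=cv2.imread("pics/w1.png");print(f[190,245:325].mean(1).astype(int)[::2])
E
```

```text
w1 ctr 389.5 315.9 size 81.1 44.4 long-axis deg 78.6 | tool-frame dx,dy mm [3.  1.9] px [255. 139.] [314. 239.]
w1 ctr 537.0 327.0 size 79.0 47.0 long-axis deg 75.28 | tool-frame dx,dy mm [ 43.2 144.2] px [434.  85.] [511. 192.]
[177 174 176 177 174 153 104  89  96  91  95  96  95  95  94  97  95  96
  96  98  97 100  97  98  95  95  92  95  95  98  98  97  96  99 122 169
 176 174 175 174]
```

```bash
python3 -m crank '[[0.057,-0.173,0.04,0.09,1],[0.057,-0.173,0.04,0.09,1],[0.057,-0.173,0.04,0.09,1],[0.057,-0.173,0.04,0.09,1],[0.057,-0.173,0.04,0.09,1],[0.057,-0.173,0.04,0.09,1],[0.057,-0.173,0.03,0.09,1],[0,0,0,0,1]]'
python3 -m crank '[[0,0,0,0,1],[0,0,0,0,1]]'
python3 - <<'E'
from h import *
T=[]
snap("w2");T.append(r.get_obs()["tcp_pos"]);print(yaw()[0])
for i in range(5): r.grab_frame("wrist");T.append(r.get_obs()["tcp_pos"])
print(np.round(np.array(T)*1000,1))
fit("w2",(286,190),.066)
E
```

```text
clock: 2.37
tcp_pos: [0.4716, 0.0684, 0.1988]
orientation: [1.87, 2.518, 0.006]
contact_force: [-0.3, 1.2, 0.6]
grip_width: 0.0853
gripper_force: 0.0
clock: 2.53
tcp_pos: [0.4687, 0.0759, 0.1964]
orientation: [1.867, 2.526, 0.003]
contact_force: [-0.4, -0.1, 0.8]
grip_width: 0.0855
gripper_force: 0.0
17.15963552120518
[[468.4  76.4 196. ]
 [468.1  76.5 195.7]
 [468.   76.4 195.5]
 [468.   76.2 195.3]
 [468.1  75.9 195.3]
 [468.1  75.6 195.2]]
w2 ctr 470.3 74.5 size 44.9 81.7 long-axis deg 107.01 | tool-frame dx,dy mm [-1.8  1.1] px [254. 145.] [311. 243.]
```

View pics/w2.png

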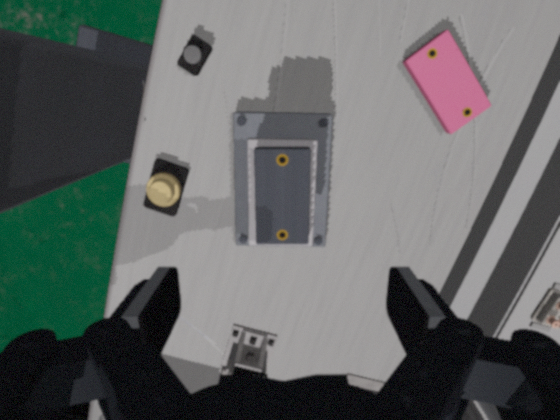

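The base plate is at (283,195) on the lift; puck, sensor and pink are clear of it. Wrist fits: base (470.3,74.5) at 107.0°, spacer (389.5,315.9) at 78.6°. Back to the spacer.

```bash
python3 -m crank '[[-0.056,0.172,-0.068,-0.09,1],[-0.056,0.172,-0.068,-0.09,1],[-0.056,0.172,-0.068,-0.09,1],[-0.056,0.172,-0.068,-0.09,0.5],[-0.056,0.172,-0.068,-0.09,0.5],[-0.056,0.172,-0.068,-0.09,0.5],[-0.056,0.172,-0.068,-0.09,0.5],[0,0,0,0,0.5]]'
python3 -m crank '[[0,0,0,0,0.5],[0,0,-0.12,0,0.5],[0,0,-0.12,0,0.5],[0,0,-0.12,0,0.5],[0,0,0,0,0.5],[0,0,0,0,0.5],[0,0,0,0,0.5],[0,0,0,0,0.5]]'
python3 - <<'E'
from h import *
print(yaw()[0],r.get_obs()["tcp_pos"].round(4))
E
```

```text
clock: 3.5
tcp_pos: [0.3854, 0.3228, 0.0977]
orientation: [-2.42, -2.0, 0.003]
contact_force: [-0.3, 0.9, 0.4]
grip_width: 0.0641
gripper_force: 0.0
clock: 4.17
tcp_pos: [0.3911, 0.3157, 0.0296]
orientation: [-2.43, -1.991, -0.004]
contact_force: [-0.3, 0.3, 0.2]
grip_width: 0.0643
gripper_force: 0.0
-11.34207992325697 [0.3911 0.3157 0.0296]
```

```bash
python3 -m crank '[[-0.008,0,-0.05,0,0.5],[0,0,-0.05,0,0.5],[0,0,-0.04,0,0.5],[0,0,0,0,0.5],[0,0,0,0,0.5]]'
python3 -m crank '[[0,0,0,0,0.2],[0,0,0,0,-0.2],[0,0,0,0,-0.2],[0,0,0,0,-0.2],[0,0,0,0,-0.2],[0,0,0,0,-0.2],[0,0,0,0,-0.2]]' 60
```

```text
clock: 4.58
tcp_pos: [0.388, 0.3148, -0.0006]
orientation: [2.429, 1.992, -0.003]
contact_force: [-0.5, -0.5, 0.6]
grip_width: 0.064
gripper_force: 0.0
clock: 5.17
tcp_pos: [0.3887, 0.3154, 0.0006]
orientation: [-2.429, -1.992, -0.001]
contact_force: [-0.8, -1.1, 5.4]
grip_width: 0.0424
gripper_force: 61.5
```

```bash
python3 -m crank '[[0,0,0.1,0,-0.2],[0,0,0.15,0,-0.2],[0,0,0.15,0,-0.2],[0,0,0.15,0,-0.2],[0.04,-0.12,0.1,0.07,-0.2],[0.05,-0.15,0,0.08,-0.2],[0.05,-0.15,0,0.08,-0.2],[0.05,-0.15,0,0.08,-0.2]]'
python3 -m crank '[[0.05,-0.15,0,0.08,-0.2],[0.05,-0.15,0,0.08,-0.2],[0.05,-0.15,0,0.08,-0.2],[0.04,-0.12,0,0.08,-0.2],[0.025,-0.07,0,0,-0.2],[0,0,0,0,-0.2],[0,0,0,0,-0.2],[0,0,0,0,-0.2]]'
python3 -m crank '[[0,0,0,0,-0.2],[0,0,0,0,-0.2],[0,0,0,0,-0.2],[0,0,0,0,-0.2]]'
python3 - <<'E'
from h import *
print(yaw()[0],r.get_obs()["tcp_pos"].round(4))
E
```

```text
clock: 5.83
tcp_pos: [0.4267, 0.2005, 0.1307]
orientation: [2.164, 2.277, 0.002]
contact_force: [0.2, 0.5, -0.8]
grip_width: 0.0423
gripper_force: 61.4
clock: 6.5
tcp_pos: [0.469, 0.0742, 0.13]
orientation: [-1.867, -2.526, -0.0]
contact_force: [0.3, 0.1, -0.9]
grip_width: 0.042
gripper_force: 61.3
clock: 6.83
tcp_pos: [0.4692, 0.074, 0.1301]
orientation: [-1.866, -2.527, -0.0]
contact_force: [0.1, -0.3, -1.8]
grip_width: 0.0423
gripper_force: 61.3
17.11972873163575 [0.4692 0.074  0.1301]
```

```bash
python3 -m crank '[[0.003,-0.002,-0.08,-0.002,-0.2],[0,0,-0.08,0,-0.2],[0,0,-0.08,0,-0.2],[0,0,-0.05,0,-0.2],[0,0,-0.013,0,-0.2],[0,0,0,0,-0.2],[0,0,0,0,-0.2],[0,0,0,0,-0.2]]'
python3 -m crank '[[0,0,-0.005,0,-0.2],[0,0,0,0,-0.2],[0,0,0,0,-0.2],[0,0,0,0,-0.2]]'
```

```text
clock: 7.5
tcp_pos: [0.4707, 0.073, 0.0702]
orientation: [1.869, 2.524, 0.002]
contact_force: [0.4, 0.5, -0.8]
grip_width: 0.0424
gripper_force: 61.3
clock: 7.83
tcp_pos: [0.4701, 0.073, 0.0687]
orientation: [1.87, 2.525, 0.001]
contact_force: [0.0, -0.7, -0.4]
grip_width: 0.0426
gripper_force: 61.3
```

```bash
python3 -m crank '[[-0.001,0.003,-0.006,0,-0.2],[0,0,0,0,-0.2],[0,0,0,0,-0.2],[0,0,0,0,-0.2]]'
python3 -m crank '[[0,0,-0.005,0,-0.2],[0,0,0,0,-0.2],[0,0,0,0,-0.2],[0,0,0,0,-0.2]]'
```

```text
clock: 8.17
tcp_pos: [0.4698, 0.0735, 0.0673]
orientation: [-1.87, -2.525, 0.0]
contact_force: [-0.3, -0.7, -0.7]
grip_width: 0.0422
gripper_force: 61.3
clock: 8.5
tcp_pos: [0.4699, 0.0735, 0.0665]
orientation: [1.87, 2.525, 0.0]
contact_force: [-0.5, -0.5, 2.7]
grip_width: 0.042
gripper_force: 61.8
```

```bash
python3 -m crank '[[0,0,0,0,-0.05],[0,0,0,0,0.1],[0,0,0,0,0.3],[0,0,0,0,0.4],[0,0,0,0,0.4]]'
python3 -m crank '[[0,0,0.1,0,0.4],[0,0,0.15,0,0.5],[0,0,0.15,0,1],[0,0,0.15,0,1],[0,0,0.1,0,1],[0,0,0.05,0,1],[0,0,0,0,1],[0,0,0,0,1]]'
python3 -m crank '[[0,0,0,0,1],[0,0,0,0,1],[0,0,0,0,1]]'
python3 - <<'E'
from h import *
snap("w3");print(yaw()[0],r.get_obs()["tcp_pos"].round(4))
fit("w3",(286,190),.078)
f=cv2.imread("pics/w3.png");s=r.grab_frame("side")
out=np.zeros((600,800,3),np.uint8)
out[:,:400]=cv2.resize(f[100:265,228:338],(400,600));out[:,400:]=cv2.resize(s[140:230,240:300],(400,600));cv2.imwrite("pics/c3.png",out)
E
```

```text
clock: 8.92
tcp_pos: [0.4697, 0.0735, 0.0662]
orientation: [-1.87, -2.525, 0.0]
contact_force: [0.9, 0.0, 1.4]
grip_width: 0.0597
gripper_force: 0.0
clock: 9.58
tcp_pos: [0.4695, 0.0736, 0.2058]
orientation: [-1.869, -2.525, -0.0]
contact_force: [0.6, 0.1, 0.6]
grip_width: 0.0854
gripper_force: 0.0
clock: 9.83
tcp_pos: [0.4691, 0.0733, 0.2051]
orientation: [-1.869, -2.524, 0.004]
contact_force: [-1.0, -0.8, -0.5]
grip_width: 0.0854
gripper_force: 0.0
16.952477002519895 [0.4692 0.0733 0.2052]
w3 ctr 475.1 85.9 size 58.7 102.3 long-axis deg 106.99 | tool-frame dx,dy mm [10.3  9.4] px [256. 115.] [334. 242.]
```

View pics/c3.png

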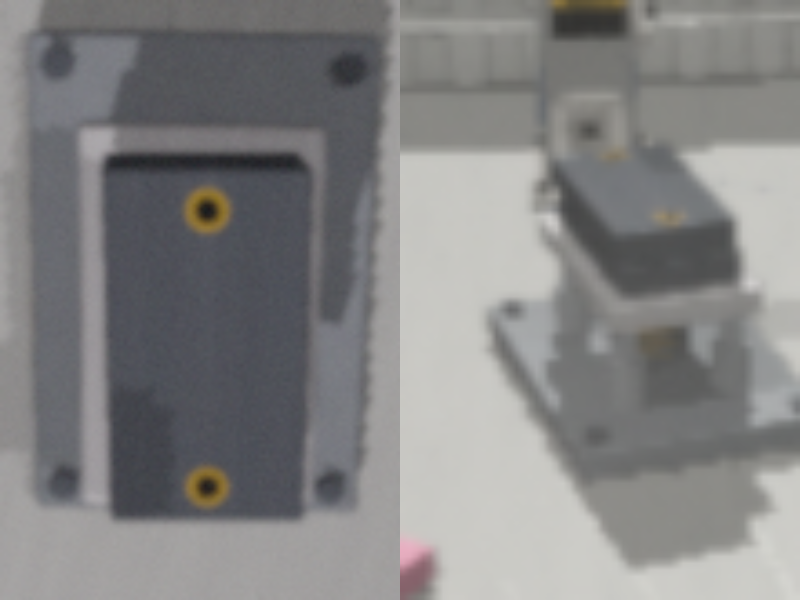

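The spacer lies on the base plate. The wrist crop shows even margins and the side view shows flush faces. To check precisely I'll compare the brass-ring centres before (w2) and after (w3).

```bash
cat >> h.py <<'E'
def rings(name,z,box):
    f=cv2.imread(f"pics/{name}.png");d=np.load(f"pics/{name}.npz");c=(d["K"],d["D"],d["R"],d["t"])
    h=cv2.cvtColor(f,cv2.COLOR_BGR2HSV);m=((h[...,0]>12)&(h[...,0]<32)&(h[...,1]>110)&(h[...,2]>90)).astype(np.uint8)
    k=np.zeros_like(m);x0,y0,x1,y1=box;k[y0:y1,x0:x1]=1;m&=k;m=cv2.dilate(m,np.ones((3,3)))
    n,_,st,ce=cv2.connectedComponentsWithStats(m);i=[j for j in range(1,n) if st[j,4]>30]
    P=back(None,ce[i],z,c)*1000;a=np.degrees(np.arctan2(*(P[0]-P[1])[1::-1])) if len(i)==2 else None
    R=cv2.Rodrigues(d["ori"])[0];tf=R.T@((P.mean(0)/1000-d["tcp"])*[1,1,0])*1000
    print(name,ce[i].round(1).tolist(),"mean",P[:,:2].mean(0).round(2),"ang",a,"len",np.linalg.norm(P[0]-P[-1]).round(1),"tool",tf[:2].round(2))
E
python3 - <<'E'
from h import *
b=(250,130,320,250)
rings("w1",.012,b);rings("w2",.066,b);rings("w3",.078,b)
E
```

```text
w1 [[285.4, 153.7], [285.3, 230.5]] mean [390.03 314.04] ang 78.52060676929727 len 62.4 tool [1.33 2.78]
w2 [[281.8, 159.5], [282.0, 234.5]] mean [470.54  72.48] ang 107.07318012163394 len 62.5 tool [-3.8   0.75]
w3 [[284.5, 157.5], [284.6, 233.5]] mean [471.76  72.26] ang 107.07386418851313 len 62.4 tool [-1.75  2.26]
```

```bash
python3 -m crank '[[0.038,0.14,0,0.144,1],[0.038,0.14,0,0.144,1],[0.038,0.14,-0.04,0.144,1],[0.038,0.14,-0.04,0.144,1],[0.038,0.14,-0.05,0.144,1],[0.038,0.14,-0.05,0.144,1],[0.038,0.14,-0.05,0.144,1],[0.038,0.14,-0.05,0.144,1]]'
python3 -m crank '[[0.035,0.14,-0.046,0.141,1],[0,0,0,0,1],[0,0,0,0,1],[0,0,0,0,1],[0,0,0,0,1],[0,0,0,0,1],[0,0,0,0,1],[0,0,0,0,1]]'
python3 - <<'E'
from h import *
snap("w4");print(yaw()[0],r.get_obs()["tcp_pos"].round(4))
t=r.grab_frame("top");cv2.imwrite("pics/top1.png",t)
t0=cv2.imread("pics/top0.png")
for f,z in((t0,.066),(t,.078)):
    h=cv2.cvtColor(f,cv2.COLOR_BGR2HSV);m=((h[...,0]>10)&(h[...,0]<34)&(h[...,1]>80)).astype(np.uint8)
    k=np.zeros_like(m);k[190:230,325:385]=1;n,l,st,ce=cv2.connectedComponentsWithStats(m&k)
    i=[j for j in range(1,n) if st[j,4]>3];S=h[...,1].astype(float)
    C=[]
    for j in i:
        x,y=ce[j].round().astype(int);p=np.clip(S[y-5:y+6,x-5:x+6]-60,0,None);g=np.mgrid[y-5:y+6,x-5:x+6];C.append([(p*g[1]).sum()/p.sum(),(p*g[0]).sum()/p.sum()])
    P=back("top",C,z);print(np.round(C,2).tolist(),P[:,:2].round(4).tolist(),P.mean(0).round(4))
f=cv2.imread("pics/w4.png")
out=np.zeros((420,800,3),np.uint8);out[:,:560]=f;out[:180,560:800]=cv2.resize(t[185:230,325:385],(240,180));cv2.imwrite("pics/c4.png",out)
E
```

```text
clock: 10.6
tcp_pos: [0.5306, 0.2988, 0.1491]
orientation: [-0.569, -3.089, 0.001]
contact_force: [0.0, 0.5, -0.5]
grip_width: 0.0856
gripper_force: 0.0
clock: 11.27
tcp_pos: [0.5378, 0.3249, 0.1416]
orientation: [0.408, 3.115, 0.0]
contact_force: [0.9, 0.6, 0.2]
grip_width: 0.0853
gripper_force: 0.0
75.09467248188385 [0.5378 0.3251 0.1415]
[[370.6, 200.9], [338.92, 210.95]] [[0.4782, 0.043], [0.4602, 0.1024]] [0.4692 0.0727 0.066 ]
[[371.97, 199.57], [340.02, 209.68]] [[0.4794, 0.0428], [0.4616, 0.1019]] [0.4705 0.0723 0.078 ]
```

View pics/c4.png

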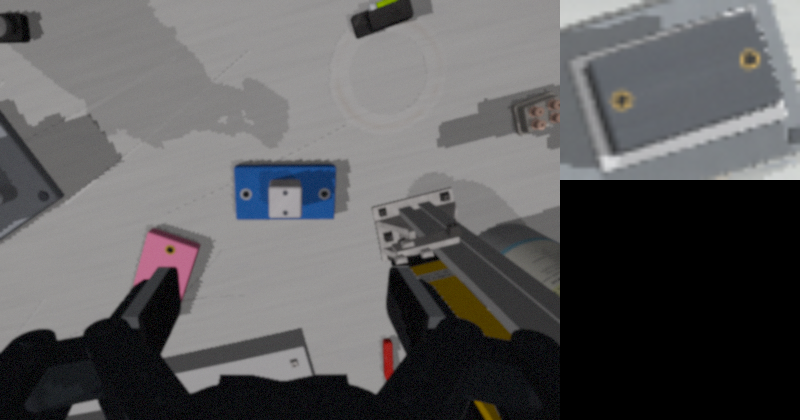

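The view shows the blue cover at (285,192) with its block at (285,198). It is square to the jaws and the post bracket at (415,225) is clear. Both cameras put the spacer about 1.2 mm off in x, so I'll true the pile later with a gentle squeeze. First the cover holes.

```bash
python3 - <<'E'
from h import *
f=cv2.imread("pics/w4.png");d=np.load("pics/w4.npz");c=(d["K"],d["D"],d["R"],d["t"])
h=cv2.cvtColor(f,cv2.COLOR_BGR2HSV)
C=[]
for x,y in((246,194),(324,194)):
    p=np.clip(150-h[y-7:y+8,x-7:x+8,1].astype(float),0,None);g=np.mgrid[y-7:y+8,x-7:x+8];C.append([(p*g[1]).sum()/p.sum(),(p*g[0]).sum()/p.sum()])
P=back(None,C,.012,c)*1000;a=P[1]-P[0];m=P.mean(0)
R=cv2.Rodrigues(d["ori"])[0]
print(np.round(C,1).tolist(),m.round(1),np.linalg.norm(a),np.degrees(np.arctan2(a[1],a[0])),"tool",(R.T@((m/1000-d["tcp"])*[1,1,0])*1000).round(2),d["tcp"])
fit("w4",(285,192),.012,"blue")
fit("w1",(286,190),.012);
E
```

```text
[[245.5, 193.9], [323.9, 193.4]] [539.2 326.4  12. ] 62.47853509244801 75.41606585914592 tool [-1.01  1.81  0.  ] [0.53779315 0.32488033 0.14157144]
w4 ctr 537.9 326.8 size 79.1 44.1 long-axis deg 75.22 | tool-frame dx,dy mm [0.4 1.8] px [234. 164.] [335. 218.]
w1 ctr 389.5 315.9 size 81.1 44.4 long-axis deg 78.6 | tool-frame dx,dy mm [3.  1.9] px [255. 139.] [314. 239.]
```

```bash
python3 -m crank '[[0,0,-0.06,0.007,0.2],[0,0,-0.12,0,0.2],[0,0,-0.12,0,0.2],[0,0,-0.12,0,0.2],[0,0,-0.1,0,0.2],[0,0,-0.06,0,0.2],[0,0,-0.04,0,0.2],[0,0,0,0,0.2]]'
python3 -m crank '[[0,0,-0.01,0,0.2],[0,0,0,0,0.2],[0,0,0,0,0.2],[0,0,0,0,0.2]]'
python3 -m crank '[[0,0,0,0,-0.2],[0,0,0,0,-0.6],[0,0,0,0,-0.6],[0,0,0,0,-0.6],[0,0,0,0,-0.6],[0,0,0,0,-0.6],[0,0,0,0,-0.6]]' 60
```

```text
clock: 12.03
tcp_pos: [0.5366, 0.3249, 0.0153]
orientation: [-0.397, -3.114, 0.003]
contact_force: [0.2, 0.0, 0.2]
grip_width: 0.0515
gripper_force: 0.0
clock: 12.37
tcp_pos: [0.5383, 0.3259, 0.0161]
orientation: [0.398, 3.115, 0.002]
contact_force: [0.3, -0.4, 0.4]
grip_width: 0.0514
gripper_force: 0.0
clock: 12.95
tcp_pos: [0.538, 0.3257, 0.0158]
orientation: [0.398, 3.116, 0.001]
contact_force: [-0.2, -0.5, 5.2]
grip_width: 0.0226
gripper_force: 59.7
```

```bash
python3 -m crank '[[0,0,0.1,0,-0.6],[0,0,0.15,0,-0.6],[0,0,0.15,0,-0.6],[-0.01,-0.04,0.15,0.05,-0.6],[-0.04,-0.14,0.125,0.09,-0.6],[-0.04,-0.15,0,0.09,-0.6],[-0.04,-0.15,0,0.09,-0.6],[-0.04,-0.15,0,0.09,-0.6]]'
python3 -m crank '[[-0.04,-0.15,0,0.09,-0.6],[-0.04,-0.15,0,0.09,-0.6],[-0.04,-0.14,0,0.09,-0.6],[-0.035,-0.12,0,0.022,-0.6],[-0.02,-0.07,0,0,-0.6],[0,0,0,0,-0.6],[0,0,0,0,-0.6],[0,0,0,0,-0.6]]'
python3 -m crank '[[0,0,-0.05,0,-0.6],[0,0,-0.05,0,-0.6],[0,0,-0.05,0,-0.6],[0,0,-0.05,0,-0.6],[0,0,0,0,-0.6],[0,0,0,0,-0.6],[0,0,0,0,-0.6],[0,0,0,0,-0.6]]'
python3 -c "
from h import *
print(yaw()[0],r.get_obs()['tcp_pos'])"
```

```text
clock: 13.62
tcp_pos: [0.503, 0.1983, 0.1504]
orientation: [-0.113, 3.139, 0.0]
contact_force: [0.9, -0.2, -1.5]
grip_width: 0.0227
gripper_force: 59.1
clock: 14.28
tcp_pos: [0.4689, 0.0745, 0.1501]
orientation: [-0.467, 3.106, 0.001]
contact_force: [0.8, -0.7, -0.5]
grip_width: 0.0228
gripper_force: 59.2
clock: 14.95
tcp_pos: [0.469, 0.0736, 0.1104]
orientation: [-0.465, 3.106, 0.0]
contact_force: [0.3, -0.0, -1.1]
grip_width: 0.0226
gripper_force: 59.2
107.04291498231974 [0.46899815 0.07357706 0.11041656]
```

On target. I lower to just above contact, then creep down.

```bash
python3 -m crank '[[0,0,-0.03,0,-0.6],[0,0,-0.03,0,-0.6],[0,0,-0.015,0,-0.6],[0,0,0,0,-0.6],[0,0,0,0,-0.6],[0,0,0,0,-0.6]]'
python3 -m crank '[[0,0,-0.004,0,-0.6],[0,0,0,0,-0.6],[0,0,0,0,-0.6],[0,0,0,0,-0.6]]'
python3 -m crank '[[0,0,-0.004,0,-0.6],[0,0,0,0,-0.6],[0,0,0,0,-0.6],[0,0,0,0,-0.6]]'
```

```text
clock: 15.45
tcp_pos: [0.4687, 0.0735, 0.0951]
orientation: [0.466, -3.107, -0.0]
contact_force: [0.4, -0.4, -1.2]
grip_width: 0.023
gripper_force: 59.2
clock: 15.78
tcp_pos: [0.4687, 0.0735, 0.0944]
orientation: [-0.466, 3.107, 0.0]
contact_force: [0.5, -0.6, -0.8]
grip_width: 0.023
gripper_force: 59.2
clock: 16.12
tcp_pos: [0.4688, 0.0735, 0.0937]
orientation: [-0.466, 3.107, 0.0]
contact_force: [-0.3, -0.2, 0.6]
grip_width: 0.0227
gripper_force: 59.6
```

```bash
python3 -m crank '[[0,0,-0.003,0,-0.6],[0,0,0,0,-0.6],[0,0,0,0,-0.5],[0,0,0,0,-0.4],[0,0,0,0,-0.2],[0,0,0,0,0],[0,0,0,0,0.2],[0,0,0,0,0.2]]'
python3 -m crank '[[0,0,0.1,0,0.2],[0,0,0.15,0,0.4],[0,0,0.15,-0.15,1],[0,0,0.15,-0.155,1],[0,0,0.07,-0.155,1],[0,0,0,-0.155,1],[0,0,0,-0.155,1],[0,0,0,-0.155,1]]'
python3 -m crank '[[0,0,0,-0.155,1],[0,0,0,-0.155,1],[0,0,0,-0.155,1],[0,0,0,-0.155,1],[0,0,0,-0.155,1],[0,0,0,-0.155,1],[0,0,0,-0.145,1],[0,0,0,0,1]]'
python3 -m crank '[[0,0,0,0,1],[0,0,0,0,1],[0,0,0,0,1],[0,0,0,0,1]]'
python3 - <<'E'
from h import *
snap("w5");print(yaw()[0],r.get_obs()["tcp_pos"].round(4))
f=cv2.imread("pics/w5.png");s=r.grab_frame("side");t=r.grab_frame("top");cv2.imwrite("pics/top2.png",t)
d=np.load("pics/w5.npz");c=(d["K"],d["D"],d["R"],d["t"])
out=np.zeros((600,800,3),np.uint8)
out[:,:400]=cv2.resize(f[100:265,228:338],(400,600),interpolation=cv2.INTER_CUBIC);out[:,400:]=cv2.resize(s[140:230,240:300],(400,600),interpolation=cv2.INTER_CUBIC);cv2.imwrite("pics/c5.png",out)
fit("w5",(286,190),.090,"blue")
E
```

```text
clock: 16.78
tcp_pos: [0.4686, 0.0735, 0.0928]
orientation: [0.466, -3.107, -0.0]
contact_force: [-0.5, 0.8, 0.2]
grip_width: 0.0512
gripper_force: 0.0
clock: 17.45
tcp_pos: [0.4687, 0.0736, 0.2173]
orientation: [0.678, 3.067, 0.001]
contact_force: [0.4, -0.1, 0.1]
grip_width: 0.0851
gripper_force: 0.0
clock: 18.12
tcp_pos: [0.4684, 0.0735, 0.2168]
orientation: [-1.873, -2.522, 0.0]
contact_force: [-0.4, -0.3, 0.8]
grip_width: 0.0855
gripper_force: 0.0
clock: 18.45
tcp_pos: [0.4686, 0.0735, 0.2169]
orientation: [-1.866, -2.528, -0.0]
contact_force: [-1.1, -0.1, 0.5]
grip_width: 0.0854
gripper_force: 0.0
17.108120758978103 [0.4686 0.0735 0.2169]
w5 ctr 469.6 74.5 size 43.1 80.1 long-axis deg 107.08 | tool-frame dx,dy mm [0.6 1.3] px [255. 143.] [311. 241.]
```

View pics/c5.png

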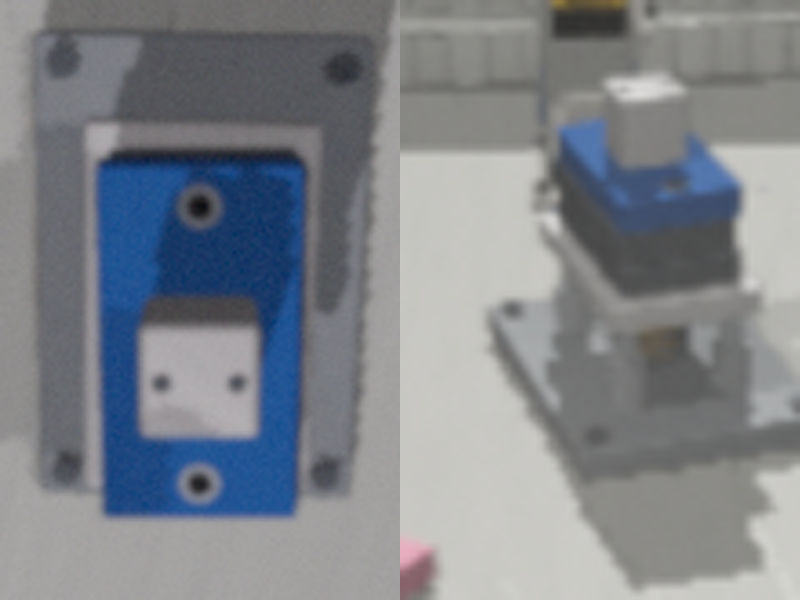

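The pile is up: the blue cover sits square with its block up and both faces look flush. One light 20 N squeeze across all three plates will true the short direction.

```bash
python3 -m crank '[[0,0,-0.1,0,0.5],[0,0,-0.15,0,0.5],[0,0,-0.15,0,0.5],[0,0,-0.15,0,0.5],[0,0,-0.12,0,0.5],[0,0,-0.07,0,0.5],[0,0,-0.035,0,0.5],[0,0,0,0,0.5]]' 20
python3 -m crank '[[0,0,0,0,0.5],[0,0,0,0,0.3],[0,0,0,0,0.15],[0,0,0,0,0.1],[0,0,0,0,0.06],[0,0,0,0,0.03],[0,0,0,0,-0.05],[0,0,0,0,-0.05]]'
python3 -m crank '[[0,0,0,0,-0.05],[0,0,0,0,-0.05],[0,0,0,0,-0.05]]'
```

```text
clock: 19.27
tcp_pos: [0.4677, 0.0733, 0.0607]
orientation: [-1.866, -2.525, 0.004]
contact_force: [0.6, 0.0, 0.2]
grip_width: 0.0641
gripper_force: 0.0
clock: 19.93
tcp_pos: [0.4689, 0.0736, 0.0622]
orientation: [1.867, 2.526, 0.001]
contact_force: [-0.8, 0.8, 2.1]
grip_width: 0.0435
gripper_force: 22.5
clock: 20.18
tcp_pos: [0.4689, 0.0736, 0.062]
orientation: [1.868, 2.526, 0.001]
contact_force: [-0.4, 0.2, 2.2]
grip_width: 0.044
gripper_force: 22.6
```

```bash
python3 -m crank '[[0,0,0,0,0.1],[0,0,0,0,0.3],[0,0,0,0,0.4],[0,0,0.1,0,0.4],[0,0,0.15,0,0.4],[0,0,0.15,0,0.4],[0,0,0.15,0,0.4],[0,0,0.15,0,0.4]]'
python3 -m crank '[[0,0,0.075,0,1],[0,0,0,0,1],[0,0,0,0,1],[0,0,0,0,1],[0,0,0,0,1],[0,0,0,0,1],[0,0,0,0,1]]'
python3 - <<'E'
from h import *
snap("w6");print(yaw()[0],r.get_obs()["tcp_pos"].round(4))
fit("w6",(286,190),.090,"blue")
f=cv2.imread("pics/w6.png");s=r.grab_frame("side")
out=np.zeros((600,800,3),np.uint8)
out[:,:400]=cv2.resize(f[100:265,228:338],(400,600),interpolation=cv2.INTER_CUBIC);out[:,400:]=cv2.resize(s[150:195,255:300],(400,600),interpolation=cv2.INTER_CUBIC);cv2.imwrite("pics/c6.png",out)
E
```

```text
clock: 20.85
tcp_pos: [0.4681, 0.0732, 0.2031]
orientation: [-1.868, -2.526, 0.001]
contact_force: [0.6, -0.2, -0.7]
grip_width: 0.0595
gripper_force: 0.0
clock: 21.43
tcp_pos: [0.4681, 0.0733, 0.216]
orientation: [-1.867, -2.525, 0.003]
contact_force: [0.4, -1.2, 0.4]
grip_width: 0.0853
gripper_force: 0.0
17.044254343352222 [0.4682 0.0734 0.2162]
w6 ctr 470.1 74.5 size 42.8 80.3 long-axis deg 107.16 | tool-frame dx,dy mm [0.5 2.3] px [256. 143.] [312. 242.]
```

View pics/c6.png

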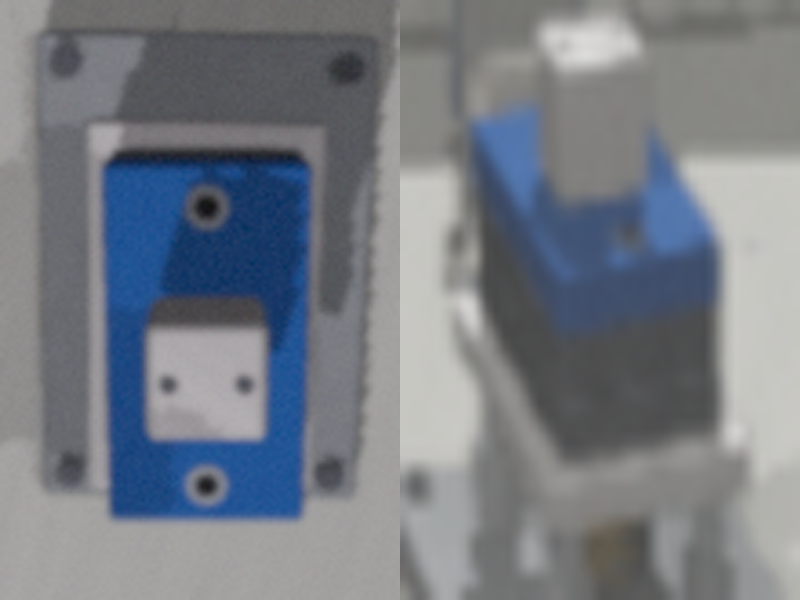

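The pile is flush in both views, with its edges in line. I close the fingers and approach the block top (about z = 0.115).

```bash
python3 -m crank '[[0.004,0,-0.05,0,-1],[0,0,-0.1,0,-1],[0,0,-0.1,0,-1],[0,0,-0.1,0,-1],[0,0,-0.05,0,-1],[0,0,0,0,-1],[0,0,0,0,-1],[0,0,0,0,-1]]' 40
python3 -m crank '[[0,0,-0.03,0,-1],[0,0,-0.02,0,-1],[0,0,0,0,-1],[0,0,0,0,-1],[0,0,0,0,-1]]'
```

```text
clock: 22.2
tcp_pos: [0.4701, 0.0736, 0.1376]
orientation: [1.867, 2.525, 0.002]
contact_force: [0.1, 0.2, -0.1]
grip_width: 0.0005
gripper_force: 0.0
clock: 22.62
tcp_pos: [0.4695, 0.0735, 0.1271]
orientation: [1.868, 2.526, 0.0]
contact_force: [0.2, -0.4, -0.5]
grip_width: 0.0
gripper_force: 0.0
```

```bash
python3 -m crank '[[-0.002,0,-0.015,0,-1],[0,0,-0.015,0,-1],[0,0,-0.015,0,-1],[0,0,-0.01,0,-1],[0,0,0,0,-1],[0,0,0,0,-1],[0,0,0,0,-1]]'
python3 -m crank '[[0,0,-0.008,0,-1],[0,0,-0.008,0,-1],[0,0,-0.008,0,-1],[0,0,0,0,-1],[0,0,0,0,-1],[0,0,0,0,-1]]'
```

```text
clock: 23.2
tcp_pos: [0.4691, 0.0735, 0.1159]
orientation: [1.868, 2.526, 0.0]
contact_force: [-0.6, 0.3, 0.4]
grip_width: -0.0001
gripper_force: 0.0
clock: 23.7
tcp_pos: [0.4694, 0.0736, 0.1113]
orientation: [1.867, 2.526, 0.001]
contact_force: [0.3, -0.2, 3.6]
grip_width: 0.0001
gripper_force: 1.7
```

```bash
python3 -m crank '[[0,0,-0.006,0,-1],[0,0,-0.006,0,-1],[0,0,-0.006,0,-1],[0,0,-0.006,0,-1],[0,0,-0.006,0,-1],[0,0,0,0,-1],[0,0,0,0,-1],[0,0,0,0,-1]]'
python3 -m crank '[[0,0,-0.005,0,-1],[0,0,-0.005,0,-1],[0,0,0,0,-1],[0,0,0,0,-1],[0,0,0,0,-1]]'
```

```text
clock: 24.37
tcp_pos: [0.4693, 0.0736, 0.1053]
orientation: [1.868, 2.526, 0.001]
contact_force: [-1.0, -0.4, 6.6]
grip_width: -0.0002
gripper_force: 3.2
clock: 24.78
tcp_pos: [0.4694, 0.0736, 0.1034]
orientation: [1.868, 2.526, 0.001]
contact_force: [-0.4, -0.2, 6.2]
grip_width: -0.0002
gripper_force: 3.7
```

```bash
python3 -m crank '[[0,0,-0.005,0,-1],[0,0,-0.005,0,-1],[0,0,0,0,-1],[0,0,0,0,-1],[0,0,0,0,-1]]'
python3 -m crank '[[0,0,-0.004,0,-1],[0,0,0,0,-1],[0,0,0,0,-1],[0,0,0,0,-1]]'
```

```text
clock: 25.2
tcp_pos: [0.4694, 0.0736, 0.1015]
orientation: [1.868, 2.526, 0.001]
contact_force: [-0.6, -0.4, 8.1]
grip_width: 0.0003
gripper_force: 4.2
clock: 25.53
tcp_pos: [0.4694, 0.0736, 0.101]
orientation: [1.868, 2.526, 0.001]
contact_force: [-2.7, -0.1, 13.9]
grip_width: -0.0
gripper_force: 6.6
```

```bash
python3 -m crank '[[0,0,-0.002,0,-1],[0,0,0,0,-1],[0,0,0,0,-1],[0,0,0,0,-1],[0,0,0,0,-1]]'
```

```text
clock: 25.95
tcp_pos: [0.4694, 0.0736, 0.101]
orientation: [1.868, 2.526, 0.001]
contact_force: [-4.0, -0.9, 17.2]
grip_width: 0.0
gripper_force: 8.9
```

```bash
python3 -m crank '[[-0.002,0,-0.002,0,-1],[0,0,0,0,-1],[0,0,0,0,-1],[0,0,0,0,-1],[0,0,0,0,-1],[0,0,0,0,-1],[0,0,0,0,-1],[0,0,0,0,-1]]'
```

```text
clock: 26.62
tcp_pos: [0.4695, 0.0736, 0.101]
orientation: [1.868, 2.525, 0.003]
contact_force: [-4.2, -1.3, 21.2]
grip_width: 0.0004
gripper_force: 10.6
```

Steady at about 20 N on the hard stop. I let it run for half a second more and check the picture.

```bash
python3 -m crank '[[0,0,0,0,-1],[0,0,0,0,-1],[0,0,0,0,-1],[0,0,0,0,-1],[0,0,0,0,-1],[0,0,0,0,-1]]'
python3 - <<'E'
from h import *
s=r.grab_frame("side");cv2.imwrite("pics/c7.png",cv2.resize(s[110:230,210:340],(650,600),interpolation=cv2.INTER_CUBIC))
o=r.get_obs();print(o["contact_force"].round(1),o["tcp_pos"].round(4))
E
```

```text
clock: 27.12
tcp_pos: [0.4695, 0.0736, 0.101]
orientation: [1.868, 2.525, 0.003]
contact_force: [-3.7, -0.6, 22.7]
grip_width: 0.0001
gripper_force: 10.6
[-4.7 -1.1 20.9] [0.4695 0.0736 0.101 ]
```

View pics/c7.png

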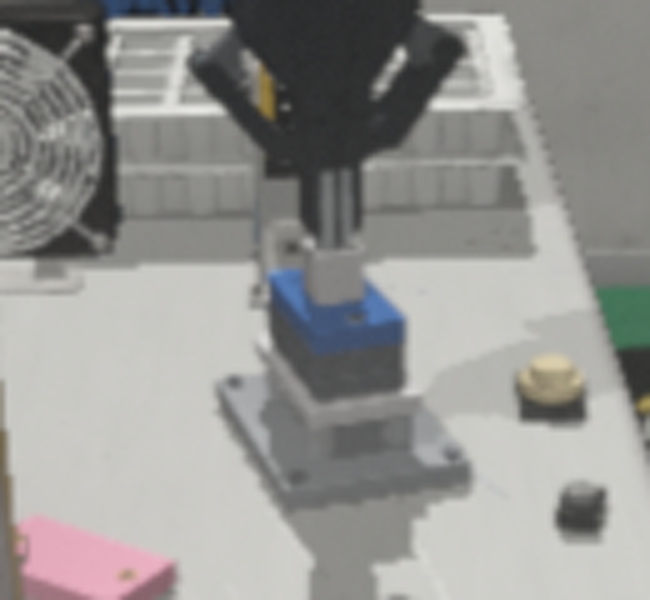

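The lift is down, the pile is flush, the fingers press on the block centre (crop 335,250), and the puck and sensor have not moved.

```bash
python3 -c "
from bench import r
print(r.hand_in())"
```

```text
the job is handed in; nothing more can be done
None
```

The dark spacer and then the blue cover are stacked square on the base plate. I handed in at about 27 s with the pile pressed onto the hard stop and held at about 21 N; the level, sensor and puck were not touched.

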